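# Set the flatbread press with gauge blades

## Task

Set the flatbread press: turn its orange sleeve back anticlockwise until the jaws are fully up, then slide every gauge blade on the bench, tip first, into a gap of its own until its red line is level with the front face of the press. With all the blades in, turn the sleeve clockwise until the jaws bite firmly on them; leave the blades clamped with their lines still at the face, and do not disturb the other kitchen things.

Things in the scene. Friction and masses are not known exactly. Their poses are not given: they have to be found in the camera images.
- press: Flatbread press, fixed to the bench. Wooden board 240 x 320 mm, 10 thick, with a green-topped steel housing, 75 mm high, on its back part; four gaps open in the housing's front face, towards the robot. Origin: on the bench below the middle of that face; x points into the gaps, y left, z up. Board x -130 to 110 mm, y -160 to 160; housing x 0 to 100, y -150 to 150.
- sleeve (a joint): Orange sleeve on the press (rad). 0 = jaws fully up, grows clockwise seen from above, stop at 1.5. Drives all four jaws, 6 mm down per rad; stays where left (friction 0.15 N m). Starts screwed down, too low for a blade. On the 6 mm blades the jaws touch at about 1.0; turning on firmly until it hardly turns makes them bite, and they keep biting when it is let go.
- sleeve_grip (a point): Grip point on the sleeve's vertical axis, 119 mm above the bench, 55 mm behind the front face. Around it a bar 64 mm long along this frame's x, 16 mm thick in y, top 14 mm above this point, foot 22 mm below on a 56 mm collar. The frame turns with the sleeve; white mark on the +x end.
- gap0 (a point): Middle of the mouth of gap0, in the plane of the front face, on the board's top (10 mm above the bench); axes as the press. The gaps lie at press y = -112.5, -37.5, 37.5, 112.5 mm (0 to 3). Each is 30 mm wide between steel cheeks, floored by the board, 100 mm deep with no back stop, so a blade's depth is set by its red line alone.
- gap1 (a point): Middle of the mouth of gap1, in the plane of the front face, on the board's top (10 mm above the bench); axes as the press. The gaps lie at press y = -112.5, -37.5, 37.5, 112.5 mm (0 to 3). Each is 30 mm wide between steel cheeks, floored by the board, 100 mm deep with no back stop, so a blade's depth is set by its red line alone.
- gap2 (a point): Middle of the mouth of gap2, in the plane of the front face, on the board's top (10 mm above the bench); axes as the press. The gaps lie at press y = -112.5, -37.5, 37.5, 112.5 mm (0 to 3). Each is 30 mm wide between steel cheeks, floored by the board, 100 mm deep with no back stop, so a blade's depth is set by its red line alone.
- gap3 (a point): Middle of the mouth of gap3, in the plane of the front face, on the board's top (10 mm above the bench); axes as the press. The gaps lie at press y = -112.5, -37.5, 37.5, 112.5 mm (0 to 3). Each is 30 mm wide between steel cheeks, floored by the board, 100 mm deep with no back stop, so a blade's depth is set by its red line alone.
- jaw0: Brass jaw hanging in gap0, 26 mm wide, from 4 to 50 mm behind the front face. Origin at the mouth plane, at its underside: 12 mm above the board at sleeve 0, 3 mm at sleeve 1.5.
- jaw1: Brass jaw hanging in gap1, 26 mm wide, from 4 to 50 mm behind the front face. Origin at the mouth plane, at its underside: 12 mm above the board at sleeve 0, 3 mm at sleeve 1.5.
- jaw2: Brass jaw hanging in gap2, 26 mm wide, from 4 to 50 mm behind the front face. Origin at the mouth plane, at its underside: 12 mm above the board at sleeve 0, 3 mm at sleeve 1.5.
- jaw3: Brass jaw hanging in gap3, 26 mm wide, from 4 to 50 mm behind the front face. Origin at the mouth plane, at its underside: 12 mm above the board at sleeve 0, 3 mm at sleeve 1.5.
- blade0: Flat steel gauge blade with an upright blue post (may be absent), 160 g. Origin: underside, below the post; x points to the tip. Foot plate 50 x 42 x 6 mm centred under the post; blade 24 wide, 6 thick, tip at x = 75 mm (last 12 mm only 15 wide). Post 18 x 18 mm, 6 to 60 mm above the underside. Red line at x = 40 mm. Starts flat on the bench beside the press, post up.
- line0 (a point): Middle of blade0's red line, on the underside, 40 mm ahead of its origin; axes as the blade.
- blade1: Flat steel gauge blade with an upright blue post (may be absent), 160 g. Origin: underside, below the post; x points to the tip. Foot plate 50 x 42 x 6 mm centred under the post; blade 24 wide, 6 thick, tip at x = 75 mm (last 12 mm only 15 wide). Post 18 x 18 mm, 6 to 60 mm above the underside. Red line at x = 40 mm. Starts flat on the bench beside the press, post up.
- line1 (a point): Middle of blade1's red line, on the underside, 40 mm ahead of its origin; axes as the blade.
- blade2: Flat steel gauge blade with an upright blue post (may be absent), 160 g. Origin: underside, below the post; x points to the tip. Foot plate 50 x 42 x 6 mm centred under the post; blade 24 wide, 6 thick, tip at x = 75 mm (last 12 mm only 15 wide). Post 18 x 18 mm, 6 to 60 mm above the underside. Red line at x = 40 mm. Starts flat on the bench beside the press, post up.
- line2 (a point): Middle of blade2's red line, on the underside, 40 mm ahead of its origin; axes as the blade.
- blade3: Flat steel gauge blade with an upright blue post (may be absent), 160 g. Origin: underside, below the post; x points to the tip. Foot plate 50 x 42 x 6 mm centred under the post; blade 24 wide, 6 thick, tip at x = 75 mm (last 12 mm only 15 wide). Post 18 x 18 mm, 6 to 60 mm above the underside. Red line at x = 40 mm. Starts flat on the bench beside the press, post up.
- line3 (a point): Middle of blade3's red line, on the underside, 40 mm ahead of its origin; axes as the blade.
- tiffin: Bystander, leave alone: three-tier stainless tiffin, 138 mm across, 215 mm tall. Origin at its underside centre.
- sandwich_box: Bystander, leave alone: orange plastic sandwich box, 136 x 156 x 60 mm. Origin at its underside centre.
- jar: Bystander, leave alone: clear glass jar with steel twist cap, 76 mm across, 115 mm tall. Origin at its underside centre.
- muffin_mould: Bystander, leave alone: red six-cup muffin mould, 170 x 120 x 34 mm. Origin at its underside centre.
- wooden_spoon: Bystander, leave alone: pale wooden spoon lying on the bench. Origin at its underside.
There are look-alikes about, which are no part of the job. Leave any yellow look-alike of the blade3 alone.

How it is judged (in metres and radians):
On the way, in this order (a step that is already met when the one before it is completed fails the run):
1. the sleeve has been turned back until the jaws are up (below 0.25 rad) (value of joint sleeve below 0.25 rad), for 0.2 s.
2. every blade is in a gap up to its red line, with the jaws still up (sleeve below 0.7 rad) (x of line0 in the frame of press between -0.005 and 0.005 m and z of each of line0, line1, line2, line3 in the frame of press below 0.015 m and angle between the x axis of each of blade0, blade1, blade2, blade3 and the x axis of press, either way round below 0.15 rad and (horizontal distance between line0 and gap0 below 0.0075 m or horizontal distance between line0 and gap1 below 0.0075 m or horizontal distance between line0 and gap2 below 0.0075 m or horizontal distance between line0 and gap3 below 0.0075 m) and x of line1 in the frame of press between -0.005 and 0.005 m and (horizontal distance between line1 and gap0 below 0.0075 m or horizontal distance between line1 and gap1 below 0.0075 m or horizontal distance between line1 and gap2 below 0.0075 m or horizontal distance between line1 and gap3 below 0.0075 m) and x of line2 in the frame of press between -0.005 and 0.005 m and (horizontal distance between line2 and gap0 below 0.0075 m or horizontal distance between line2 and gap1 below 0.0075 m or horizontal distance between line2 and gap2 below 0.0075 m or horizontal distance between line2 and gap3 below 0.0075 m) and x of line3 in the frame of press between -0.005 and 0.005 m and (horizontal distance between line3 and gap0 below 0.0075 m or horizontal distance between line3 and gap1 below 0.0075 m or horizontal distance between line3 and gap2 below 0.0075 m or horizontal distance between line3 and gap3 below 0.0075 m) and value of joint sleeve below 0.7 rad), for 0.2 s.
At the end, for the whole second after the job is handed in: Every blade present lies in a gap, flat on the board, its red line within 5 mm of the front face and within 7.5 mm of the middle of the gap's mouth, straight within 0.15 rad, at rest and let go; the sleeve is past 0.85 rad and a jaw presses on each blade with more than 1 N (x of line0 in the frame of press between -0.005 and 0.005 m and z of each of line0, line1, line2, line3 in the frame of press below 0.015 m and angle between the x axis of each of blade0, blade1, blade2, blade3 and the x axis of press, either way round below 0.15 rad and (horizontal distance between line0 and gap0 below 0.0075 m or horizontal distance between line0 and gap1 below 0.0075 m or horizontal distance between line0 and gap2 below 0.0075 m or horizontal distance between line0 and gap3 below 0.0075 m) and x of line1 in the frame of press between -0.005 and 0.005 m and (horizontal distance between line1 and gap0 below 0.0075 m or horizontal distance between line1 and gap1 below 0.0075 m or horizontal distance between line1 and gap2 below 0.0075 m or horizontal distance between line1 and gap3 below 0.0075 m) and x of line2 in the frame of press between -0.005 and 0.005 m and (horizontal distance between line2 and gap0 below 0.0075 m or horizontal distance between line2 and gap1 below 0.0075 m or horizontal distance between line2 and gap2 below 0.0075 m or horizontal distance between line2 and gap3 below 0.0075 m) and x of line3 in the frame of press between -0.005 and 0.005 m and (horizontal distance between line3 and gap0 below 0.0075 m or horizontal distance between line3 and gap1 below 0.0075 m or horizontal distance between line3 and gap2 below 0.0075 m or horizontal distance between line3 and gap3 below 0.0075 m) and contact force between any of jaw0, jaw1, jaw2, jaw3 and blade0 above 1 N and contact force between any of jaw0, jaw1, jaw2, jaw3 and blade1 above 1 N and contact force between any of jaw0, jaw1, jaw2, jaw3 and blade2 above 1 N and contact force between any of jaw0, jaw1, jaw2, jaw3 and blade3 above 1 N and contact force between the fingers and blade0 below 0.2 N and contact force between the fingers and blade1 below 0.2 N and contact force between the fingers and blade2 below 0.2 N and contact force between the fingers and blade3 below 0.2 N and linear speed of each of blade0, blade1, blade2, blade3 below 0.02 m/s and value of joint sleeve above 0.85 rad); the robot touches nothing.
It fails at once if the tiffin is moved more than 30 mm (distance of tiffin from where it was at the start of the episode above 0.03 m).
It fails at once if the sandwich box is moved more than 30 mm (distance of sandwich_box from where it was at the start of the episode above 0.03 m).
It fails at once if the jar is moved more than 30 mm (distance of jar from where it was at the start of the episode above 0.03 m).
It fails at once if the muffin mould is moved more than 30 mm (distance of muffin_mould from where it was at the start of the episode above 0.03 m).
It fails at once if the wooden spoon is moved more than 30 mm (distance of wooden_spoon from where it was at the start of the episode above 0.03 m).
Of blade0, blade1, blade2, blade3 only 3 to 4 are there at a start; the rules pass over those that are not, and their reading is None.
At some moment in a run one of blade0, blade1, blade2, blade3 may be knocked a few centimetres aside while the robot is not near it.
Once in a run the grip may slacken for a moment while it holds something.
It also fails if it takes over 210 s, if anything falls off the work surface, if the arm or the gripper's body presses on something with over 40 N, if the wrist force passes 120 N, or if a joint passes its speed limit or range.

## Robot

A 6-joint arm with a two-finger parallel gripper is mounted at the origin on the work surface. World frame = base frame: x ahead of the robot, y to its left, z up, the work surface at z = 0. Lengths are in mm, angles in rad, forces in N, time in s.
With the tool pointing down it reaches from about 350 to 775 mm from the base axis. Payload 5.5 kg.
Tool frame: the origin (TCP) lies midway between the tips of the shut fingers; the grasp point (between the pads) lies 19 mm behind it (pinch_z is the distance from the TCP to the grasp point, in mm); z points along the fingers, y is the line along which they close (so a half turn about z gives the same grasp; the last joint's range is limited). The gripper opens to 85 mm and grips with 20 to 120 N. Pads are 22 mm wide; open, the fingers measure 114 mm over their backs; the gripper's body (76 mm by 85 mm) begins 54 mm behind the grasp point. The pads swing forward as they close: fully open they stand 13 mm farther back than shut.
Start: joints at [1.197, 0.313, 0.046, 1.304, 0, 1.431], TCP at [133.236, 559.393, 231.323] pointing down, gripper open.
Joint ranges: [-2.76, 2.76], [-0.86, 1.69], [-1.03, 1.26], [-2.2, 2.34], [-1.47, 1.5], [-3.14, 3.14]. Speed limits (rad/s): [2.57, 2.57, 3.14, 3.14, 3.14, 3.14].

## Interface

Orientations are given as [roll, pitch, yaw] about the fixed x, y, z axes, in that order (R = Rz(yaw) Ry(pitch) Rx(roll)).
In Python, from cell import sense, read_camera, camera_info, job_done, pinch_z gives the robot as it stands. The module is installed in compiled form; this text tells all that it offers.
- The arm moves only by the tool step_arm, never from a script. Its argument "rows" is a list of rows, each an object with "slide": the shift along the tool's x, y, z as a fraction of full scale, a list of three; "twist": the turn about the tool's z as a fraction of full scale; "fingers": the closure, from -1 (fully open) to 1 (shut). A call has 1 to 5 rows; each row shifts and turns the commanded pose from where the row before left it, along the tool's axes as they then stand; what a row does not reach is not made up. Full scale, the value 1, is 3 cm for a shift and 10 degrees for a turn. A row lasts 1/8 s, in which the tool goes at most 62.5 mm and 10.7 degrees, less where a joint would pass 70% of its speed; a pose out of reach is approached as far as the arm can. A call with a number of a shift or a turn outside -1 to 1 is refused whole. A call with a gripper value outside its range is refused whole. The fingers move at their own pace and stop on an object; "newtons" is the grip in N (left out, the last holds). Time passes only in rows, so rows that do not move let the fingers close. It gives the time, the measured TCP pose, the force, the opening and the grip force at its end, in the units of the state.
- sense(): the state, without advancing time (a new reading comes with each control period).
- read_camera(name): name is "scene" or "top"; returns the picture (400x640x3 uint8, red, green, blue); there is no depth.
- camera_info(name): a dict with "mtx" (3x3 intrinsics, pixels), "origin" and "rotation" of the camera in the world. Camera axes: x right, y down, z forward; pixel columns grow to the right and rows downward; lengths in mm; the calibration is good to about 2 mm. A picture is of the moment at which its call begins. camera_info takes no time and is no camera call.
- job_done(): hands the job in; it is judged then, once.
The state is a dict: "t": time; "q": joint angles; "dq": joint speeds; "effort": joint torques, N m; "eef_pos": TCP position; "eef_rot": TCP orientation; "wrist_force": force on the tool from outside, world axes, zero at the start; "torque": the same for the moment, N m; "finger_gap": finger opening in mm; "gripper_force": force on a finger pad.
Only numpy, scipy, OpenCV 4.12 (cv2) and the standard library are available. Lean on these libraries where they do the work, as an engineer would, in place of code of your own. Each camera call takes 0.05 s, during which the arm holds its last target. There are 200 camera calls.

## Working session

There is one attempt and no reset: what is moved stays moved. The work goes in short steps, Python scripts to look and compute and a tool call to move; the robot and the scene stay as the last step left them, time stands still between calls to the robot, and variables do not carry over. Pictures are saved under pics/ and viewed, at most 14 in all, crops included, and the job is handed in when it is done.

Besides the shell and the picture viewer there is one more tool, called after "Emit:" as a command line: name --argument value ..., lists and objects as JSON in quotes. step_arm: Moves the arm, as the interface text tells. Its arguments: {"type":"object","properties":{"rows":{"type":"array"},"newtons":{"type":"number"}},"required":["rows"]}

```bash
mkdir -p pics; python3 - <<'E'
from cell import *
import cv2
s=sense();print(s['eef_pos'],s['eef_rot'],s['finger_gap'],s['t'],pinch_z)
for n in("top","scene"):
    i=camera_info(n);print(n,i)
    im=read_camera(n);cv2.imwrite(f"pics/{n}0.png",cv2.cvtColor(im,cv2.COLOR_RGB2BGR))
E
```

```text
[133.02307275 558.88143777 230.39448371] [-3.13977129e+00 -2.56839067e-04  2.90780967e+00] 85.66694296922327 0.0 18.700000000000003
top {'mtx': array([[453.00050491,   0.        , 320.09899682],
       [  0.        , 453.00050491, 202.12921819],
       [  0.        ,   0.        ,   1.        ]]), 'origin': array([ 411.02257019,  -18.67524388, 1555.32646676]), 'rotation': array([-3.05336639,  0.0088061 , -1.5811431 ])}
scene {'mtx': array([[469.77882732,   0.        , 313.83763561],
       [  0.        , 469.77882732, 197.59606551],
       [  0.        ,   0.        ,   1.        ]]), 'origin': array([1519.70275228, -695.6315623 ,  852.60982703]), 'rotation': array([-2.12758945,  0.009659  ,  0.93797643])}
```

View pics/top0.png

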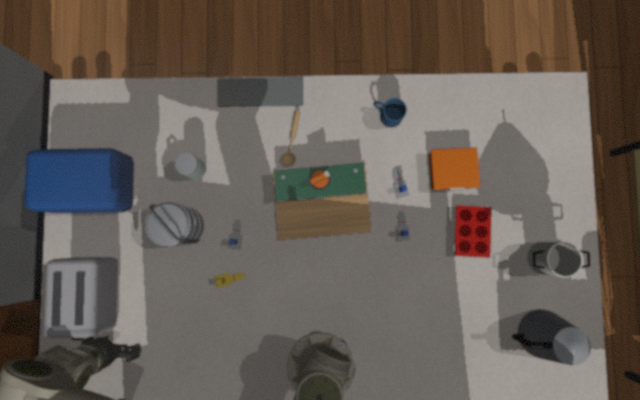

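View pics/scene0.png

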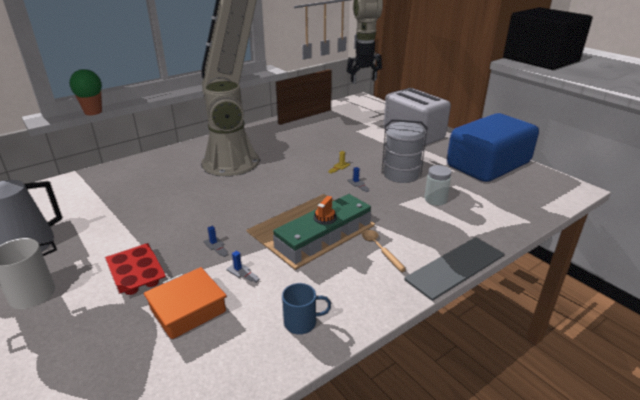

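Top view: the blue-post blades are at about (234,241), (403,187) and (403,232). The yellow look-alike at (228,280) is to be left alone. The press is at (320,200) with its sleeve at (319,179). Next I'll confirm these in an enlarged crop.

```bash
cat > h.py <<'E'
from cell import *
import cv2, numpy as np
from scipy.spatial.transform import Rotation as R
def cam(n):
    i=camera_info(n); return i['mtx'],np.array(i['origin']),R.from_euler('xyz',i['rotation']).as_matrix()
def unproj(n,u,v,z):
    K,o,r=cam(n); d=r@np.linalg.solve(K,[u,v,1.]); return o+d*(z-o[2])/d[2]
def proj(n,p):
    K,o,r=cam(n); c=r.T@(np.array(p,float)-o); c=K@c; return c[:2]/c[2]
def shot(n): return cv2.cvtColor(read_camera(n),cv2.COLOR_RGB2BGR)
def crop(im,x0,y0,w,h,s,grid=10):
    c=cv2.resize(im[y0:y0+h,x0:x0+w],None,fx=s,fy=s,interpolation=cv2.INTER_CUBIC)
    for x in range((x0+grid-1)//grid*grid,x0+w,grid):
        cv2.line(c,((x-x0)*s,0),((x-x0)*s,6),(0,0,255),1);cv2.putText(c,str(x),((x-x0)*s+2,14),0,.35,(0,0,255),1)
    for y in range((y0+grid-1)//grid*grid,y0+h,grid):
        cv2.line(c,(0,(y-y0)*s),(6,(y-y0)*s),(0,0,255),1);cv2.putText(c,str(y),(8,(y-y0)*s+4),0,.35,(0,0,255),1)
    return c
E
python3 - <<'E'
from h import *
t=np.mean([shot("top").astype(float) for _ in range(4)],0)
t=np.clip(t*1.6,0,255).astype(np.uint8)
a=crop(t,210,215,50,75,8); b=crop(t,380,160,50,75,8)
cv2.imwrite("pics/bl.png",np.hstack([a,b]))
cv2.imwrite("pics/press.png",crop(t,265,150,115,95,6))
s=np.mean([shot("scene").astype(float) for _ in range(3)],0); s=np.clip(s*1.3,0,255).astype(np.uint8)
cv2.imwrite("pics/sc.png",np.hstack([crop(s,195,215,75,80,5),crop(s,320,140,75,80,5)]))
E
```

```text
(no output)
```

View pics/bl.png

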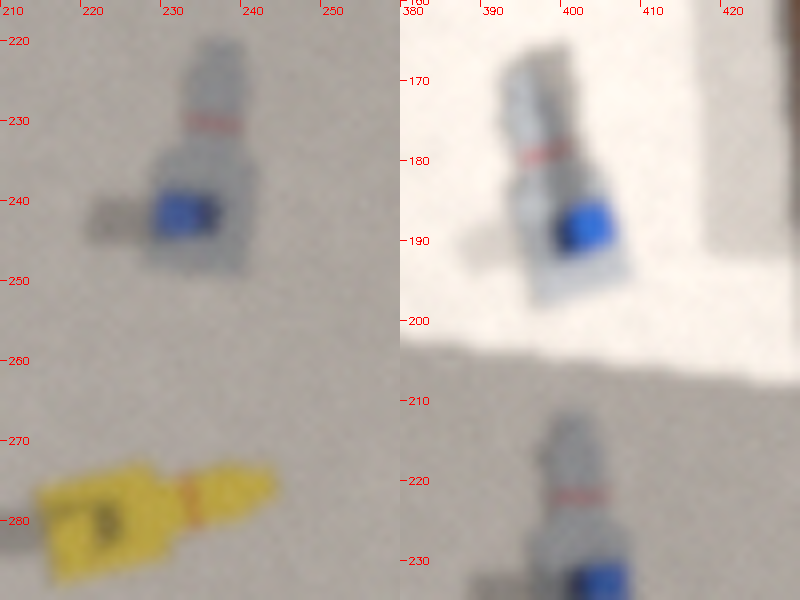

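View pics/press.png

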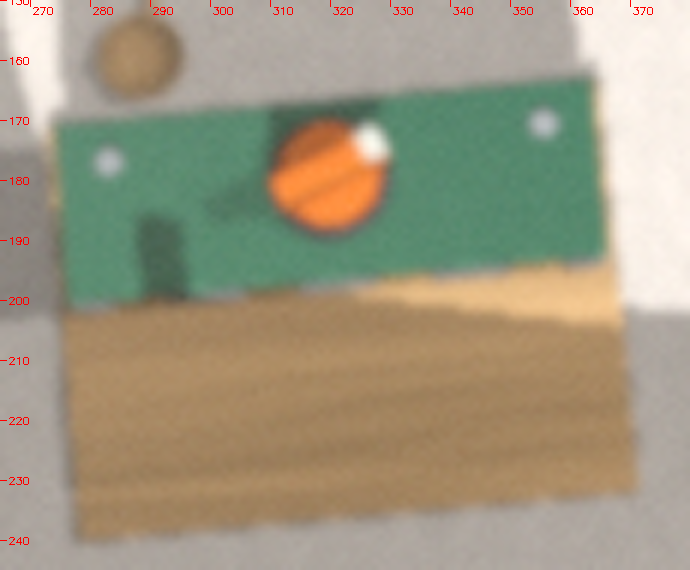

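View pics/sc.png

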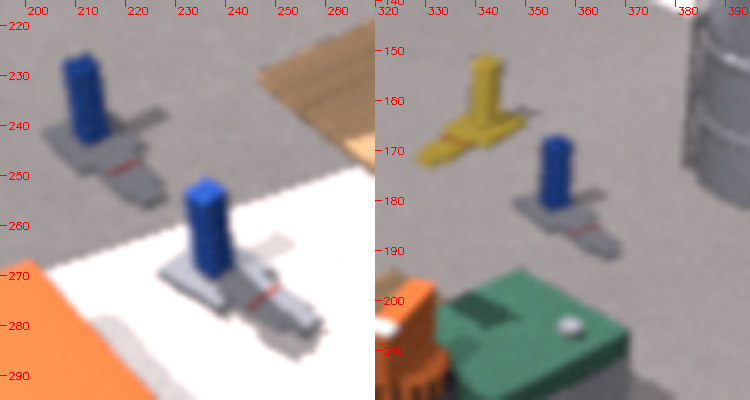

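Three blades are present (A left, B upper right, C lower right); the look-alike has a yellow post and plate. I'll fit the press, sleeve and blades.

```bash
cat >> h.py <<'E'
from scipy.optimize import least_squares
def fit(model,pix,x0,n="top"):
    """model: local pts; returns x,y,yaw; z of frame=0"""
    m=np.array(model,float);p=np.array(pix,float)
    def f(s):
        c,k=np.cos(s[2]),np.sin(s[2])
        w=np.c_[s[0]+c*m[:,0]-k*m[:,1],s[1]+k*m[:,0]+c*m[:,1],m[:,2]]
        return np.ravel([proj(n,q) for q in w]-p)
    r=least_squares(f,x0,x_scale=[10,10,.1]); return r.x,np.abs(r.fun).max()
def togo(x,y,z,yaw=None):
    s=sense();p=s['eef_pos'];a=s['eef_rot'][2]
    d=np.array([x,y,z])-p;c,k=np.cos(a),np.sin(a)
    tw=0 if yaw is None else -(((yaw-a)+np.pi)%(2*np.pi)-np.pi)/np.radians(10)
    print("slide units total",np.round([(c*d[0]+k*d[1])/30,(k*d[0]-c*d[1])/30,-d[2]/30],3),"twist",round(tw,3),"pos",p.round(1),round(a,4),"gap",round(s['finger_gap'],1),"F",np.round(s['wrist_force'],1),"q6",round(s['q'][5],2),"t",round(s['t'],2))
E
python3 - <<'E'
from h import *
pr,e=fit([[-130,160,10],[-130,-160,10],[0,150,75],[0,-150,75],[100,150,75],[100,-150,75]],
 [[277.5,240],[370.7,232],[275.5,201.3],[366,193.5],[274,170],[363.5,162.5]],[450,0,.08])
print("press",pr,e)
c,k=np.cos(pr[2]),np.sin(pr[2]); g=pr[:2]+55*np.array([c,k]);print("sleeve",g,"pix",proj("top",[*g,133]))
for px in[(326.5,173.8)]:
    w=unproj("top",*px,133);d=w[:2]-g;print("mark",w,np.hypot(*d),np.arctan2(d[1],d[0])-pr[2])
A,e=fit([[75,0,6],[40,0,6],[25,0,6],[-25,0,6]],[[236.6,219.8],[236.3,230.2],[235.6,233.6],[234.2,249.3]],[350,250,0]);print("A",A,e)
B,e=fit([[75,0,6],[40,0,6],[-25,0,6]],[[398,166.2],[397,179],[402.7,196]],[480,-280,0]);print("B",B,e)
C,e=fit([[75,0,6],[40,0,6],[25,0,6]],[[400.4,211.5],[400.9,222],[401,226]],[350,-280,0]);print("C",C,e)
for n,p in(("tiffin",(170,225)),("jar",(188,165)),("box",(455,168)),("spoon",(288,159)),("muffin",(473,231))):print(n,unproj("top",*p,0).round())
togo(*g,300,np.pi+pr[2]-1.1)
E
```

```text
press [ 5.60228659e+02 -9.91302769e+00  7.21149934e-02] 0.8960863501553717
sleeve [615.08570549  -5.95014001] pix [319.36962349 177.56750931]
mark [626.86750975 -28.67110599 133.        ] 25.594007235116074 -1.1645393728551743
A [ 4.16121563e+02  2.85523396e+02 -7.93124583e-02] 0.7008689232541769
B [ 5.90702694e+02 -2.84129964e+02  1.49542290e-01] 1.7216602810802897
C [ 4.37789231e+02 -2.82175861e+02  1.63796119e-02] 0.22351895776668584
tiffin [475. 511.   0.]
jar [684. 452.   0.]
box [ 662. -474.    0.]
spoon [701. 104.   0.]
muffin [ 444. -528.    0.]
slide units total [-19.991 -14.61   -2.292] twist 4.55 pos [133.2 559.4 231.2] 2.9078 gap 85.6 F [ 0.4  0.  -0.7] q6 1.43 t 0.45
```

Emit:
step_arm --rows '[{"slide":[0,0,-0.6],"twist":0.98,"fingers":-1},{"slide":[0,0,-0.6],"twist":0.98,"fingers":-1},{"slide":[0,0,-0.6],"twist":0.98,"fingers":-1},{"slide":[0,0,-0.6],"twist":0.98,"fingers":-1},{"slide":[0,0,-0.6],"twist":0.98,"fingers":-1}]'

```text
t: 1.08
eef_pos: [133.2, 559.3, 322.0]
eef_rot: [3.141, -0.0, 2.047]
wrist_force: [0.1, -0.4, -0.1]
finger_gap: 85.4
gripper_force: 0.0
```

```bash
python3 -c "
from h import *
togo(615.1,-6,300,np.pi+.072-1.1645)"
```

```text
slide units total [-24.11    5.64    0.732] twist -0.013 pos [133.2 559.3 322. ] 2.0469 gap 85.4 F [ 0.1 -0.4 -0.1] q6 2.29 t 1.07
```

Emit:
step_arm --rows '[{"slide":[-0.96,0.23,0],"twist":0,"fingers":-1},{"slide":[-0.96,0.23,0],"twist":0,"fingers":-1},{"slide":[-0.96,0.23,0],"twist":0,"fingers":-1},{"slide":[-0.96,0.23,0],"twist":0,"fingers":-1},{"slide":[-0.96,0.23,0],"twist":0,"fingers":-1}]'

```text
t: 1.7
eef_pos: [231.1, 447.0, 321.5]
eef_rot: [3.141, -0.0, 2.053]
wrist_force: [-0.5, -0.4, -0.1]
finger_gap: 85.5
gripper_force: 0.0
```

Emit:
step_arm --rows '[{"slide":[-0.96,0.23,0],"twist":0,"fingers":-1},{"slide":[-0.96,0.23,0],"twist":0,"fingers":-1},{"slide":[-0.96,0.23,0],"twist":0,"fingers":-1},{"slide":[-0.96,0.23,0],"twist":0,"fingers":-1},{"slide":[-0.96,0.23,0],"twist":0,"fingers":-1}]'

```text
t: 2.33
eef_pos: [328.4, 335.4, 321.5]
eef_rot: [3.141, -0.0, 2.053]
wrist_force: [0.3, -0.7, 0.1]
finger_gap: 85.3
gripper_force: 0.0
```

Emit:
step_arm --rows '[{"slide":[-0.96,0.23,0],"twist":0,"fingers":-1},{"slide":[-0.96,0.23,0],"twist":0,"fingers":-1},{"slide":[-0.96,0.23,0],"twist":0,"fingers":-1},{"slide":[-0.96,0.23,0],"twist":0,"fingers":-1},{"slide":[-0.96,0.23,0],"twist":0,"fingers":-1}]'

```text
t: 2.95
eef_pos: [425.7, 223.7, 321.5]
eef_rot: [3.141, -0.0, 2.053]
wrist_force: [0.2, 0.4, -0.5]
finger_gap: 85.4
gripper_force: 0.0
```

Emit:
step_arm --rows '[{"slide":[-0.96,0.23,0],"twist":0,"fingers":-1},{"slide":[-0.96,0.23,0],"twist":0,"fingers":-1},{"slide":[-0.96,0.23,0],"twist":0,"fingers":-1},{"slide":[-0.96,0.23,0],"twist":0,"fingers":-1},{"slide":[-0.96,0.23,0],"twist":0,"fingers":-1}]'

```text
t: 3.58
eef_pos: [523.0, 112.1, 321.4]
eef_rot: [3.141, 0.0, 2.052]
wrist_force: [0.6, -0.7, -0.4]
finger_gap: 85.5
gripper_force: 0.0
```

```bash
python3 -c "
from h import *
togo(615.1,-6,106,np.pi+.072-1.1645)
t=shot('top');s=shot('scene')
cv2.imwrite('pics/c1.png',np.hstack([cv2.convertScaleAbs(crop(t,380,160,50,95,6),alpha=1.),crop(s,190,200,90,114,5)]))"
```

```text
slide units total [-4.91   0.896  7.18 ] twist 0.019 pos [523.  112.1 321.4] 2.0525 gap 85.5 F [ 0.6 -0.7 -0.4] q6 1.15 t 3.58
```

View pics/c1.png

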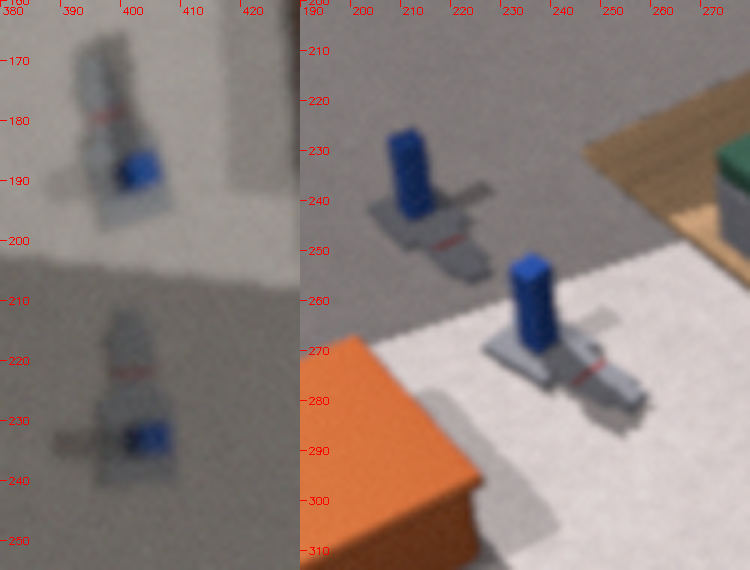

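B's sunlit blade points to tip ≈(395,169), line (397,179), rear edge (402,196); the dark strip beside it is shadow. C's line is at (402,222), tip (401,212), rear edge (402,241).

Emit:
step_arm --rows '[{"slide":[-0.98,0.18,0],"twist":0,"fingers":-1},{"slide":[-0.98,0.18,0.2],"twist":0,"fingers":-1},{"slide":[-0.98,0.18,0.5],"twist":0,"fingers":-1},{"slide":[-0.98,0.18,0.5],"twist":0,"fingers":-1},{"slide":[-0.98,0.18,0.5],"twist":0,"fingers":-1}]'

```text
t: 4.3
eef_pos: [614.7, -4.9, 270.0]
eef_rot: [3.141, -0.0, 2.053]
wrist_force: [-0.1, 0.5, -0.4]
finger_gap: 85.5
gripper_force: 0.0
```

Emit:
step_arm --rows '[{"slide":[0,0,0.9],"twist":0,"fingers":-1},{"slide":[0,0,0.9],"twist":0,"fingers":-1},{"slide":[0,0,0.9],"twist":0,"fingers":-1},{"slide":[0,0,0.5],"twist":0,"fingers":-0.5},{"slide":[0,0,0],"twist":0,"fingers":-0.3}]'

```text
t: 4.92
eef_pos: [613.6, -4.3, 173.4]
eef_rot: [-3.14, -0.001, 2.053]
wrist_force: [1.4, 0.9, 0.4]
finger_gap: 55.5
gripper_force: 0.0
```

```bash
python3 -c "
from h import *
togo(615.1,-6,105,np.pi+.072-1.1645)
t=shot('top');s=shot('scene')
cv2.imwrite('pics/c2.png',np.hstack([crop(t,290,140,60,70,7),crop(s,270,130,90,122,4)]))
B=fit([[75,0,6],[40,0,6],[-25,0,6]],[[395,168.7],[397.3,179.3],[402.4,196.3]],[590,-280,0.2]);print(B)
print(fit([[75,0,6],[40,0,6],[-25,0,6]],[[401.3,212],[402,222],[402.5,241.2]],[437,-280,0.]))
"
```

```text
slide units total [-0.073  0.019  2.279] twist 0.022 pos [613.6  -4.3 173.4] 2.053 gap 55.5 F [1.4 0.9 0.4] q6 0.95 t 4.92Traceback (most recent call last):
  File "<string>", line 5, in <module>
    cv2.imwrite('pics/c2.png',np.hstack([crop(t,290,140,60,70,7),crop(s,270,130,90,122,4)]))
                              ~~~~~~~~~^^^^^^^^^^^^^^^^^^^^^^^^^^^^^^^^^^^^^^^^^^^^^^^^^^^^
    return _nx.concatenate(arrs, 1, dtype=dtype, casting=casting)
           ~~~~~~~~~~~~~~~^^^^^^^^^^^^^^^^^^^^^^^^^^^^^^^^^^^^^^^
ValueError: all the input array dimensions except for the concatenation axis must match exactly, but along dimension 0, the array at index 0 has size 490 and the array at index 1 has size 488
```

Emit:
step_arm --rows '[{"slide":[-0.03,0,0.7],"twist":0,"fingers":-0.3},{"slide":[-0.03,0,0.7],"twist":0,"fingers":-0.3},{"slide":[0,0,0.5],"twist":0,"fingers":-0.3},{"slide":[0,0,0.3],"twist":0,"fingers":-0.3},{"slide":[0,0,0],"twist":0,"fingers":0}]' --newtons 40

```text
t: 5.65
eef_pos: [615.1, -6.4, 108.1]
eef_rot: [-3.141, -0.0, 2.053]
wrist_force: [-0.3, -0.5, 0.1]
finger_gap: 42.6
gripper_force: 0.0
```

Emit:
step_arm --rows '[{"slide":[0,0,0],"twist":0,"fingers":1},{"slide":[0,0,0],"twist":0,"fingers":1},{"slide":[0,0,0],"twist":0,"fingers":1},{"slide":[0,0,0],"twist":0,"fingers":1},{"slide":[0,0,0],"twist":0,"fingers":1}]' --newtons 40

```text
t: 6.28
eef_pos: [616.9, -6.0, 109.4]
eef_rot: [3.138, 0.001, 2.053]
wrist_force: [4.4, 2.4, 2.0]
finger_gap: 15.1
gripper_force: 42.9
```

```bash
python3 -c "
from h import *
print(sense()['torque'],sense()['gripper_force'])
togo(615.1,-6,105,np.pi+.072-1.1645)
B=fit([[75,0,6],[40,0,6],[-25,0,6]],[[395,168.7],[397.3,179.3],[402.4,196.3]],[590,-280,0.2]);print(B)
print(fit([[75,0,6],[40,0,6],[-25,0,6]],[[401.3,212],[402,222],[402.5,241.2]],[437,-280,0.]))
"
```

```text
[ 0.52558098 -0.70472759 -0.19842098] 42.93380320072174
slide units total [ 0.028 -0.052  0.146] twist 0.022 pos [616.9  -6.  109.4] 2.0529 gap 15.1 F [4.4 2.4 2. ] q6 0.95 t 6.28
(array([ 5.87676748e+02, -2.83201852e+02,  2.38245989e-01]), np.float64(0.6856709072068554))
(array([ 4.36618038e+02, -2.85306150e+02,  1.28307781e-02]), np.float64(0.182372611687299))
```

Emit:
step_arm --rows '[{"slide":[0,0,0],"twist":-0.8,"fingers":1},{"slide":[0,0,0],"twist":-0.9,"fingers":1},{"slide":[0,0,0],"twist":-0.9,"fingers":1},{"slide":[0,0,0],"twist":-0.9,"fingers":1},{"slide":[0,0,0],"twist":-0.9,"fingers":1}]' --newtons 60

```text
t: 6.9
eef_pos: [617.2, -5.7, 109.4]
eef_rot: [3.139, 0.004, 2.826]
wrist_force: [5.7, 4.9, 0.8]
finger_gap: 14.9
gripper_force: 61.5
```

```bash
python3 -c "
from h import *
print(sense()['torque'],sense()['gripper_force'])
togo(615.1,-6,105,np.pi+.072)
"
```

```text
[ 0.79636937 -0.9992647  -0.22612604] 61.47614300251007
slide units total [ 0.063 -0.032  0.148] twist -2.22 pos [617.2  -5.7 109.4] 2.8262 gap 14.9 F [5.7 4.9 0.8] q6 0.18 t 6.9
```

Emit:
step_arm --rows '[{"slide":[0,0,0],"twist":-0.7,"fingers":1},{"slide":[0,0,0],"twist":-0.7,"fingers":1},{"slide":[0,0,0],"twist":-0.4,"fingers":1},{"slide":[0,0,0],"twist":-0.2,"fingers":1},{"slide":[0,0,0],"twist":0,"fingers":1}]'

```text
t: 7.52
eef_pos: [617.3, -5.5, 109.5]
eef_rot: [3.14, 0.004, -3.112]
wrist_force: [4.7, 5.5, 1.5]
finger_gap: 14.7
gripper_force: 60.7
```

```bash
python3 -c "
from h import *
print(sense()['torque'],sense()['gripper_force'])
togo(615.1,-6,105,np.pi+.072)
"
```

```text
[ 0.87651332 -1.01989087  0.03955791] 60.69177567958832
slide units total [ 0.072 -0.016  0.149] twist -0.245 pos [617.3  -5.5 109.5] -3.1123 gap 14.7 F [4.7 5.5 1.5] q6 -0.17 t 7.53
```

Emit:
step_arm --rows '[{"slide":[0,0,0],"twist":-0.15,"fingers":1},{"slide":[0,0,0],"twist":-0.15,"fingers":1},{"slide":[0,0,0],"twist":0,"fingers":1}]'

```text
t: 7.9
eef_pos: [617.3, -5.4, 109.5]
eef_rot: [3.14, 0.005, -3.06]
wrist_force: [5.5, 4.9, 2.1]
finger_gap: 14.7
gripper_force: 60.8
```

```bash
python3 -c "
from h import *
print(sense()['torque'],sense()['gripper_force'])
togo(615.1,-6,105,np.pi+.072)
"
```

```text
[ 0.92162861 -0.93992815 -0.01526115] 60.76584219932556
slide units total [ 0.073 -0.014  0.149] twist 0.055 pos [617.3  -5.4 109.5] -3.06 gap 14.7 F [5.5 4.9 2.1] q6 -0.22 t 7.9
```

Emit:
step_arm --rows '[{"slide":[0,0,0],"twist":-0.2,"fingers":1},{"slide":[0,0,0],"twist":-0.2,"fingers":1}]'

```text
t: 8.15
eef_pos: [617.3, -5.4, 109.6]
eef_rot: [3.14, 0.005, -2.992]
wrist_force: [5.3, 7.0, 2.3]
finger_gap: 14.8
gripper_force: 81.8
```

```bash
python3 -c "
from h import *
print(sense()['torque'],sense()['gripper_force'])
togo(615.1,-6,105,np.pi+.072)
"
```

```text
[ 1.18573202 -0.96458025 -1.73036658] 81.82012729346752
slide units total [ 0.075 -0.008  0.152] twist 0.443 pos [617.3  -5.4 109.6] -2.9923 gap 14.8 F [5.3 7.  2.3] q6 -0.29 t 8.15
```

Emit:
step_arm --rows '[{"slide":[0,0,0],"twist":0.25,"fingers":1},{"slide":[0,0,0],"twist":0,"fingers":-0.2},{"slide":[0,0,0],"twist":0,"fingers":-0.2},{"slide":[0,0,-0.5],"twist":0,"fingers":-0.2},{"slide":[0,0,-1],"twist":0,"fingers":-0.2}]' --newtons 40

```text
t: 8.78
eef_pos: [614.1, -6.6, 153.2]
eef_rot: [3.141, -0.003, -3.035]
wrist_force: [-0.0, 0.6, 1.0]
finger_gap: 50.9
gripper_force: 0.0
```

Emit:
step_arm --rows '[{"slide":[0,0,-1],"twist":0,"fingers":-0.2},{"slide":[0.8,-1,-0.5],"twist":0,"fingers":-0.2},{"slide":[0.8,-1,0],"twist":0,"fingers":-0.2},{"slide":[0.8,-1,0],"twist":0,"fingers":-0.2},{"slide":[0.8,-1,0],"twist":0,"fingers":-0.2}]'

```text
t: 9.4
eef_pos: [531.9, -137.1, 199.6]
eef_rot: [-3.141, 0.001, -3.035]
wrist_force: [-0.7, 0.0, 0.0]
finger_gap: 51.5
gripper_force: 0.0
```

```bash
python3 -c "
from h import *
togo(436.6,-285.3,200,np.pi+.013)
ims=[]
t=np.mean([shot('top').astype(float) for _ in range(4)],0)
t=np.clip(t*1.6,0,255).astype(np.uint8)
cv2.imwrite('pics/p2.png',crop(t,265,150,115,95,6))
"
```

```text
slide units total [ 3.687 -4.572 -0.014] twist 0.537 pos [ 531.9 -137.1  199.6] -3.0348 gap 51.5 F [-0.7  0.   0. ] q6 -0.51 t 9.4
```

View pics/p2.png

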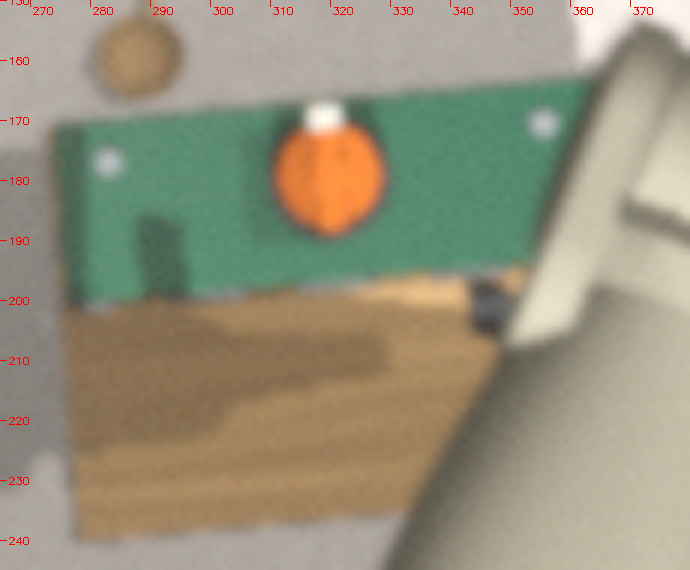

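Mark now points along press x at (318,168): jaws up. Going to blade C.

Emit:
step_arm --rows '[{"slide":[0.74,-0.91,0],"twist":0.1,"fingers":-0.4},{"slide":[0.74,-0.91,0],"twist":0.1,"fingers":-0.4},{"slide":[0.74,-0.91,0.4],"twist":0.1,"fingers":-0.4},{"slide":[0.74,-0.91,0.8],"twist":0.1,"fingers":-0.4},{"slide":[0.74,-0.91,0.8],"twist":0.1,"fingers":-0.4}]'

```text
t: 10.22
eef_pos: [432.3, -280.4, 138.3]
eef_rot: [-3.141, 0.001, -3.121]
wrist_force: [0.4, -0.9, 0.4]
finger_gap: 59.9
gripper_force: 0.0
```

```bash
python3 -c "
from h import *
togo(436.9,-284.8,17,np.pi+.013)
"
```

```text
slide units total [-0.151 -0.15   4.045] twist 0.044 pos [ 432.3 -280.4  138.3] -3.121 gap 59.9 F [ 0.4 -0.9  0.4] q6 -0.75 t 10.22
```

Emit:
step_arm --rows '[{"slide":[-0.15,-0.15,0.8],"twist":0.04,"fingers":-0.4},{"slide":[0,0,0.9],"twist":0,"fingers":-0.4},{"slide":[0,0,0.9],"twist":0,"fingers":-0.4},{"slide":[0,0,0.8],"twist":0,"fingers":-0.4},{"slide":[0,0,0.6],"twist":0,"fingers":-0.4}]'

```text
t: 10.85
eef_pos: [437.1, -283.5, 17.5]
eef_rot: [3.141, -0.0, -3.128]
wrist_force: [-0.4, 1.5, -0.0]
finger_gap: 59.5
gripper_force: 0.0
```

```bash
python3 -c "
from h import *
togo(436.9,-284.8,17,np.pi+.013)
t=shot('top');s=shot('scene')
cv2.imwrite('pics/c3.png',np.hstack([crop(t,370,190,60,80,6),cv2.resize(crop(s,180,200,90,80,5),(450,480))]))
"
```

```text
slide units total [ 0.007 -0.042  0.016] twist 0.006 pos [ 437.1 -283.5   17.5] -3.1275 gap 59.5 F [-0.4  1.5 -0. ] q6 -0.74 t 10.85
```

View pics/c3.png

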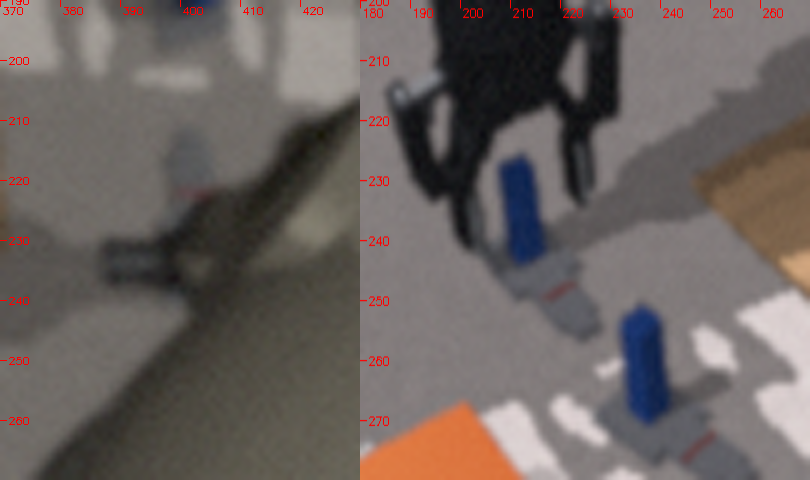

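The blue post at scene (213,237) stands between the open fingers; closing.

Emit:
step_arm --rows '[{"slide":[0,0,0],"twist":0,"fingers":1},{"slide":[0,0,0],"twist":0,"fingers":1},{"slide":[0,0,0],"twist":0,"fingers":1},{"slide":[0,0,0],"twist":0,"fingers":1},{"slide":[0,0,0],"twist":0,"fingers":1}]' --newtons 60

```text
t: 11.58
eef_pos: [437.2, -285.1, 19.4]
eef_rot: [-3.14, 0.002, -3.129]
wrist_force: [0.3, 0.8, 6.4]
finger_gap: 17.4
gripper_force: 59.4
```

```bash
cat >> h.py <<'E'
P=np.array([560.2,-9.9]); YAW=.078
def gap(i,x):  # press-frame x of the post at gap i -> world
    y=[-112.5,-37.5,37.5,112.5][i]; c,k=np.cos(YAW),np.sin(YAW)
    return P+[c*x-k*y,k*x+c*y]
E
python3 -c "
from h import *
print(gap(0,-40),gap(1,-40),gap(2,-40),gap(3,-40))
togo(*gap(1,-90),45,np.pi+YAW)
"
```

```text
[ 529.08772318 -125.17478576] [523.24365327 -50.40282011] [517.39958337  24.36914554] [511.55551346  99.14111119]
slide units total [-1.301  7.677 -0.853] twist -0.377 pos [ 437.2 -285.1   19.4] -3.1293 gap 17.4 F [0.3 0.8 6.4] q6 -0.74 t 11.57
```

Emit:
step_arm --rows '[{"slide":[0,0,-0.5],"twist":0,"fingers":1},{"slide":[0,0,-0.8],"twist":0,"fingers":1},{"slide":[0,0.7,0],"twist":-0.1,"fingers":1},{"slide":[0,0.7,0],"twist":-0.1,"fingers":1},{"slide":[0,0.7,0],"twist":-0.1,"fingers":1}]'

```text
t: 12.2
eef_pos: [433.2, -218.8, 56.3]
eef_rot: [3.14, -0.002, -3.075]
wrist_force: [1.0, 0.4, -1.3]
finger_gap: 17.3
gripper_force: 58.8
```

Emit:
step_arm --rows '[{"slide":[0,0.8,0],"twist":0,"fingers":1},{"slide":[0,0.8,0],"twist":0,"fingers":1},{"slide":[0,0.8,0],"twist":0,"fingers":1},{"slide":[0,0.8,0],"twist":0,"fingers":1},{"slide":[0,0.8,0],"twist":0,"fingers":1}]'

```text
t: 12.82
eef_pos: [425.4, -99.3, 56.6]
eef_rot: [3.141, -0.002, -3.075]
wrist_force: [-0.2, 0.1, -1.4]
finger_gap: 17.5
gripper_force: 58.8
```

```bash
python3 -c "
from h import *
togo(*gap(1,-85),32,np.pi+YAW)
print(sense()['gripper_force'])
"
```

```text
slide units total [-1.863  1.394  0.819] twist -0.067 pos [425.4 -99.3  56.6] -3.0753 gap 17.5 F [-0.2  0.1 -1.4] q6 -0.48 t 12.82
58.755603432655334
```

Emit:
step_arm --rows '[{"slide":[-0.46,0.35,0],"twist":-0.06,"fingers":1},{"slide":[-0.47,0.35,0.2],"twist":0,"fingers":1},{"slide":[-0.47,0.35,0.3],"twist":0,"fingers":1},{"slide":[-0.46,0.34,0.25],"twist":0,"fingers":1},{"slide":[0,0,0],"twist":0,"fingers":1}]'

```text
t: 13.45
eef_pos: [479.8, -55.3, 33.6]
eef_rot: [3.141, -0.001, -3.065]
wrist_force: [0.5, 0.7, -1.6]
finger_gap: 17.6
gripper_force: 58.7
```

```bash
python3 -c "
from h import *
togo(*gap(1,-40),30,np.pi+YAW)
t=shot('top');s=shot('scene')
cv2.imwrite('pics/c4.png',np.hstack([crop(t,310,180,45,60,8),crop(s,250,190,45,60,8)]))
"
```

```text
slide units total [-1.456  0.053  0.12 ] twist -0.008 pos [479.8 -55.3  33.6] -3.0651 gap 17.6 F [ 0.5  0.7 -1.6] q6 -0.36 t 13.45
```

View pics/c4.png

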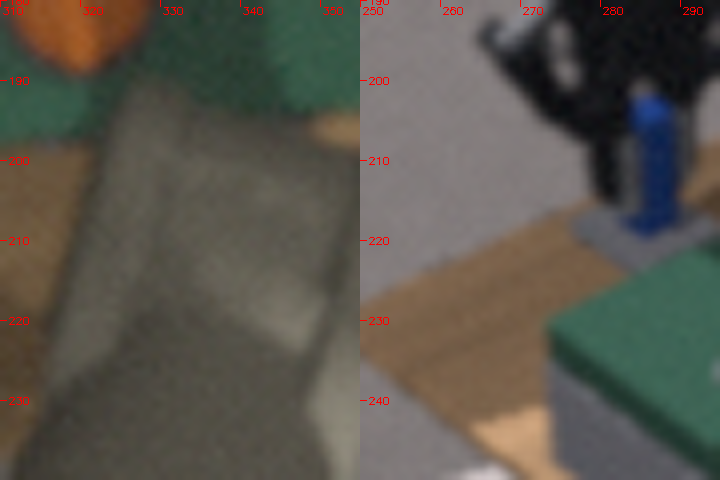

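Blade held level over the board, post at scene (286,215). Inserting.

Emit:
step_arm --rows '[{"slide":[0,0.05,0.08],"twist":0,"fingers":1},{"slide":[-0.3,0,0],"twist":0,"fingers":1},{"slide":[-0.3,0,0],"twist":0,"fingers":1},{"slide":[-0.3,0,0],"twist":0,"fingers":1}]'

```text
t: 14.05
eef_pos: [507.2, -52.8, 32.6]
eef_rot: [-3.141, 0.001, -3.067]
wrist_force: [-0.7, -0.0, -1.0]
finger_gap: 17.3
gripper_force: 58.8
```

Emit:
step_arm --rows '[{"slide":[-0.25,0,0],"twist":0,"fingers":1},{"slide":[-0.25,0,0],"twist":0,"fingers":1},{"slide":[0,0,0],"twist":0,"fingers":1}]'

```text
t: 14.42
eef_pos: [521.8, -51.4, 32.4]
eef_rot: [-3.142, 0.0, -3.066]
wrist_force: [0.1, -0.2, -2.6]
finger_gap: 17.3
gripper_force: 58.8
```

```bash
python3 -c "
from h import *
togo(*gap(1,-40),29.5,np.pi+YAW)
"
```

```text
slide units total [-0.052  0.03   0.095] twist -0.015 pos [521.8 -51.4  32.4] -3.0662 gap 17.3 F [ 0.1 -0.2 -2.6] q6 -0.33 t 14.43
```

Emit:
step_arm --rows '[{"slide":[-0.05,0.03,0.05],"twist":0,"fingers":1},{"slide":[0,0,0.04],"twist":0,"fingers":1},{"slide":[0,0,0],"twist":0,"fingers":1},{"slide":[0,0,0],"twist":0,"fingers":0.2},{"slide":[0,0,0],"twist":0,"fingers":0.2}]'

```text
t: 15.05
eef_pos: [522.7, -50.5, 29.9]
eef_rot: [-3.142, 0.001, -3.067]
wrist_force: [-0.0, 0.6, -0.4]
finger_gap: 34.0
gripper_force: 0.0
```

Emit:
step_arm --rows '[{"slide":[0,0,-0.5],"twist":0,"fingers":0.2},{"slide":[0,0,-1],"twist":0,"fingers":0.2},{"slide":[0,0,-1],"twist":0,"fingers":0},{"slide":[0,0,-1],"twist":0,"fingers":0},{"slide":[0,0,-1],"twist":0,"fingers":0}]'

```text
t: 15.68
eef_pos: [522.6, -50.4, 167.0]
eef_rot: [-3.141, 0.001, -3.066]
wrist_force: [0.5, -0.4, 0.6]
finger_gap: 42.7
gripper_force: 0.0
```

```bash
python3 -c "
from h import *
togo(587.7,-283.2,170,np.pi+.238)
"
```

```text
slide units total [-1.581 -7.899 -0.101] twist -0.933 pos [522.6 -50.4 167. ] -3.0664 gap 42.7 F [ 0.5 -0.4  0.6] q6 -0.32 t 15.68
```

Emit:
step_arm --rows '[{"slide":[-0.17,-0.88,0],"twist":0,"fingers":-0.3},{"slide":[-0.17,-0.88,0],"twist":0,"fingers":-0.3},{"slide":[-0.17,-0.88,0],"twist":0,"fingers":-0.3},{"slide":[-0.17,-0.88,0],"twist":0,"fingers":-0.3},{"slide":[-0.17,-0.88,0],"twist":0,"fingers":-0.3}]'

```text
t: 16.3
eef_pos: [558.1, -181.1, 166.0]
eef_rot: [-3.141, 0.001, -3.066]
wrist_force: [-0.0, 0.3, 0.0]
finger_gap: 55.4
gripper_force: 0.0
```

```bash
python3 -c "
from h import *
togo(587.7,-283.2,100,np.pi+.238)
t=np.mean([shot('top').astype(float) for _ in range(3)],0);s=shot('scene')
t=np.clip(t*1.6,0,255).astype(np.uint8)
cv2.imwrite('pics/c5.png',np.hstack([crop(t,310,185,50,75,8),crop(s,195,200,100,150,4)]))
"
```

```text
slide units total [-0.727 -3.469  2.2  ] twist -0.933 pos [ 558.1 -181.1  166. ] -3.0664 gap 55.4 F [-0.   0.3  0. ] q6 -0.53 t 16.3
```

View pics/c5.png

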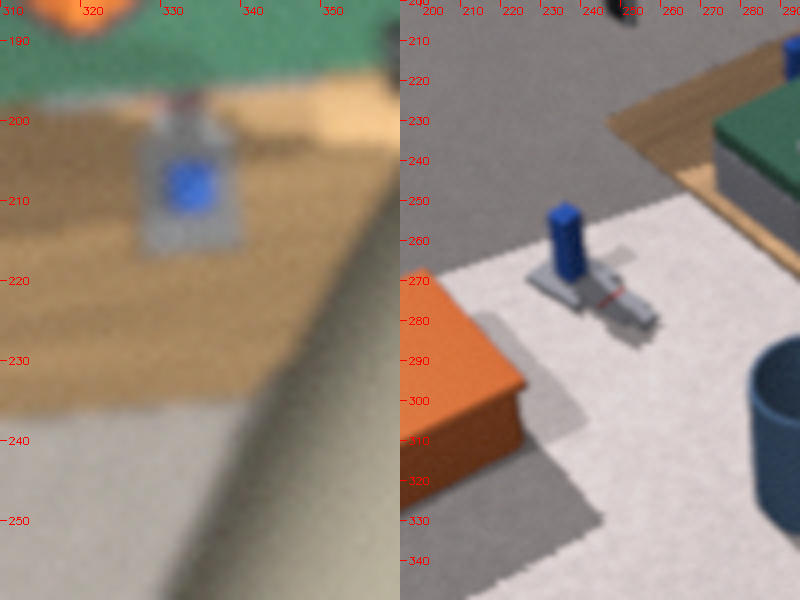

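C's red line shows at (331.5,197.7), right at the housing front; B is undisturbed at scene (236,262). Checking numbers while approaching B.

```bash
python3 -c "
from h import *
M=[[-130,160,10],[-130,-160,10],[0,150,75],[0,-150,75],[100,150,75],[100,-150,75]]
p=np.array([[277.5,240],[370.7,232],[275.5,201.3],[366,193.5],[274,170],[363.5,162.5]])
x=[560.2,-9.9,.072]
w=lambda m,x:[x[0]+np.cos(x[2])*m[0]-np.sin(x[2])*m[1],x[1]+np.sin(x[2])*m[0]+np.cos(x[2])*m[1],m[2]]
for m,q in zip(M,p):print(m,(proj('top',w(m,x))-q).round(2))
C=fit([[40,0,16],[25,0,16],[-25,0,16]],[[331.7,197.7],[333,202.8],[334.2,216.2]],[523,-50,.08]);print(C)
c=C[0];l=c[:2]+40*np.array([np.cos(c[2]),np.sin(c[2])])
for pr in(x,[560.2,-9.9,.078]):
  d=l-pr[:2];k=pr[2];print('line in press',d@[np.cos(k),np.sin(k)],d@[-np.sin(k),np.cos(k)])
  print([proj('top',w(m,pr)).round(1) for m in([0,-37.5,10],[0,-37.5,16],[0,-37.5,75],[-40,-37.5,70])])
togo(587.7,-283.2,100,np.pi+.238)
"
```

```text
[-130, 160, 10] [-0.16  0.32]
[-130, -160, 10] [0.39 0.55]
[0, 150, 75] [-0.08 -0.89]
[0, -150, 75] [ 0.45 -0.65]
[100, 150, 75] [-0.81  0.38]
[100, -150, 75] [0.19 0.35]
(array([ 5.21868942e+02, -5.17244084e+01,  1.10176149e-01]), np.float64(0.6317413060286015))
line in press -1.26964838194391 -37.4319189373224
[array([332. , 197.6]), array([332. , 197.5]), array([332.3, 195.7]), array([333.3, 207.9])]
line in press -1.494215694418874 -37.42362732021844
[array([332. , 197.6]), array([332. , 197.4]), array([332.3, 195.6]), array([333.4, 207.8])]
slide units total [-0.743 -3.495  2.178] twist -0.938 pos [ 557.7 -180.3  165.3] -3.0673 gap 55.7 F [-1.5  1.4 -0.8] q6 -0.52 t 16.5
```

Emit:
step_arm --rows '[{"slide":[0,-0.7,0],"twist":-0.3,"fingers":-0.4},{"slide":[0,-0.7,0],"twist":-0.3,"fingers":-0.4},{"slide":[0,-0.7,0],"twist":-0.33,"fingers":-0.4},{"slide":[0,-0.7,0.5],"twist":0,"fingers":-0.4},{"slide":[0,-0.5,0.5],"twist":0,"fingers":-0.4}]'

```text
t: 17.12
eef_pos: [574.4, -277.9, 133.6]
eef_rot: [3.141, -0.0, -2.905]
wrist_force: [-0.3, -0.2, 0.2]
finger_gap: 59.6
gripper_force: 0.0
```

```bash
python3 -c "
from h import *
togo(587.7,-283.2,17,np.pi+.238)
"
```

```text
slide units total [-0.389 -0.277  3.888] twist -0.007 pos [ 574.4 -277.9  133.6] -2.9047 gap 59.6 F [-0.3 -0.2  0.2] q6 -0.81 t 17.12
```

Emit:
step_arm --rows '[{"slide":[-0.38,-0.25,0.5],"twist":0,"fingers":-0.4},{"slide":[0,0,0.9],"twist":0,"fingers":-0.4},{"slide":[0,0,0.9],"twist":0,"fingers":-0.4},{"slide":[0,0,0.9],"twist":0,"fingers":-0.4},{"slide":[0,0,0.6],"twist":0,"fingers":-0.4}]'

```text
t: 17.75
eef_pos: [586.6, -280.9, 18.1]
eef_rot: [3.139, -0.002, -2.904]
wrist_force: [0.3, 0.2, -0.0]
finger_gap: 59.7
gripper_force: 0.0
```

```bash
python3 -c "
from h import *
togo(587.7,-283.2,17,np.pi+.238)
s=shot('scene')
g=s.astype(int); m=((g[:,:,0]>70)&(g[:,:,0]>g[:,:,2]*1.8)&(g[:,:,0]>g[:,:,1]*1.4)); m[:, :215]=0;m[:,270:]=0;m[:230]=0;m[290:]=0
ys,xs=np.nonzero(m);print(len(xs),xs.min(),xs.max(),ys.min(),ys.max())
for z in(7,60):print(z,proj('scene',[587.7,-283.2,z]))
"
```

```text
slide units total [-0.016 -0.082  0.036] twist -0.0 pos [ 586.6 -280.9   18.1] -2.9037 gap 59.7 F [ 0.3  0.2 -0. ] q6 -0.81 t 17.75
126 232 240 251 270
7 [237.37671238 267.9247911 ]
60 [235.49382569 252.77388011]
```

Emit:
step_arm --rows '[{"slide":[0,-0.06,0],"twist":0,"fingers":1},{"slide":[0,0,0],"twist":0,"fingers":1},{"slide":[0,0,0],"twist":0,"fingers":1},{"slide":[0,0,0],"twist":0,"fingers":1},{"slide":[0,0,0],"twist":0,"fingers":1}]' --newtons 60

```text
t: 18.42
eef_pos: [588.6, -284.5, 22.1]
eef_rot: [-3.14, 0.002, -2.904]
wrist_force: [-0.9, 0.4, 6.0]
finger_gap: 17.2
gripper_force: 59.4
```

Emit:
step_arm --rows '[{"slide":[0,0,-0.5],"twist":0,"fingers":1},{"slide":[0,0,-0.8],"twist":0,"fingers":1},{"slide":[0.8,0,0],"twist":0.3,"fingers":1},{"slide":[0.9,0,0],"twist":0.3,"fingers":1},{"slide":[0.9,0,0],"twist":0.3,"fingers":1}]'

```text
t: 19.05
eef_pos: [509.8, -298.0, 60.0]
eef_rot: [3.141, -0.001, -3.063]
wrist_force: [-0.6, -1.0, -1.4]
finger_gap: 17.1
gripper_force: 58.7
```

```bash
python3 -c "
from h import *
print(sense()['gripper_force']);togo(*gap(0,-90),56,np.pi+YAW)
"
```

```text
58.70206832885742
slide units total [0.574 5.694 0.133] twist 0.004 pos [ 509.8 -298.    60. ] -3.0629 gap 17.1 F [-0.6 -1.  -1.4] q6 -0.74 t 19.05
```

Emit:
step_arm --rows '[{"slide":[0.1,0.95,0],"twist":0,"fingers":1},{"slide":[0.1,0.95,0],"twist":0,"fingers":1},{"slide":[0.1,0.95,0],"twist":0,"fingers":1},{"slide":[0.1,0.95,0],"twist":0,"fingers":1},{"slide":[0.1,0.95,0],"twist":0,"fingers":1}]'

```text
t: 19.68
eef_pos: [484.0, -156.3, 60.1]
eef_rot: [3.141, -0.0, -3.061]
wrist_force: [0.4, 0.5, -2.0]
finger_gap: 17.5
gripper_force: 58.7
```

Emit:
step_arm --rows '[{"slide":[0.08,0.9,0.1],"twist":0,"fingers":1},{"slide":[0,0,0.5],"twist":0,"fingers":1},{"slide":[0,0,0.2],"twist":0,"fingers":1},{"slide":[0,0,0],"twist":0,"fingers":1}]'

```text
t: 20.18
eef_pos: [479.7, -131.1, 35.0]
eef_rot: [3.141, -0.001, -3.062]
wrist_force: [0.7, -0.5, -1.0]
finger_gap: 17.4
gripper_force: 58.9
```

```bash
python3 -c "
from h import *
print(sense()['gripper_force']);togo(*gap(0,-39.4),33.5,np.pi+YAW)
"
```

```text
58.90713930130005
slide units total [-1.678  0.066  0.051] twist 0.008 pos [ 479.7 -131.1   35. ] -3.0622 gap 17.4 F [ 0.7 -0.5 -1. ] q6 -0.51 t 20.18
```

Emit:
step_arm --rows '[{"slide":[0,0.06,0.03],"twist":0,"fingers":1},{"slide":[-0.35,0,0],"twist":0,"fingers":1},{"slide":[-0.35,0,0],"twist":0,"fingers":1},{"slide":[-0.35,0,0],"twist":0,"fingers":1},{"slide":[-0.3,0,0],"twist":0,"fingers":1}]'

```text
t: 20.8
eef_pos: [521.3, -125.5, 34.8]
eef_rot: [-3.142, 0.0, -3.061]
wrist_force: [0.4, 0.4, -1.6]
finger_gap: 17.5
gripper_force: 58.9
```

Emit:
step_arm --rows '[{"slide":[-0.2,0,0],"twist":0,"fingers":1},{"slide":[-0.12,0,0],"twist":0,"fingers":1},{"slide":[0,0,0],"twist":0,"fingers":1}]'

```text
t: 21.18
eef_pos: [529.8, -124.6, 34.7]
eef_rot: [3.141, -0.0, -3.061]
wrist_force: [-0.0, -0.3, -2.2]
finger_gap: 17.0
gripper_force: 58.9
```

```bash
python3 -c "
from h import *
print(sense()['gripper_force']);togo(*gap(0,-39.4),32.6,np.pi+YAW)
"
```

```text
58.92962694168091
slide units total [ 0.006 -0.016  0.07 ] twist 0.014 pos [ 529.8 -124.6   34.7] -3.0611 gap 17.0 F [-0.  -0.3 -2.2] q6 -0.46 t 21.18
```

Emit:
step_arm --rows '[{"slide":[0,-0.01,0.04],"twist":0,"fingers":1},{"slide":[0,0,0.03],"twist":0,"fingers":1},{"slide":[0,0,0],"twist":0,"fingers":1},{"slide":[0,0,0],"twist":0,"fingers":0.2},{"slide":[0,0,0],"twist":0,"fingers":0.2}]'

```text
t: 21.8
eef_pos: [530.1, -125.2, 33.0]
eef_rot: [-3.141, 0.001, -3.061]
wrist_force: [0.4, -0.3, -0.7]
finger_gap: 34.0
gripper_force: 0.0
```

Emit:
step_arm --rows '[{"slide":[0,0,-0.5],"twist":0,"fingers":0.2},{"slide":[0,0,-1],"twist":0,"fingers":0.2},{"slide":[0,0,-1],"twist":0,"fingers":0},{"slide":[0,0.5,-1],"twist":0,"fingers":0},{"slide":[0.2,0.9,-0.5],"twist":0,"fingers":0}]'

```text
t: 22.42
eef_pos: [522.0, -84.3, 155.9]
eef_rot: [-3.14, 0.004, -3.063]
wrist_force: [-0.6, -0.6, -0.3]
finger_gap: 42.6
gripper_force: 0.0
```

Emit:
step_arm --rows '[{"slide":[0.3,0.9,0],"twist":0,"fingers":-0.3},{"slide":[0.3,0.9,0],"twist":0,"fingers":-0.3},{"slide":[0.3,0.9,0],"twist":0,"fingers":-0.3},{"slide":[0.3,0.9,0],"twist":0,"fingers":-0.3},{"slide":[0.3,0.9,0],"twist":0,"fingers":-0.3}]'

```text
t: 23.05
eef_pos: [464.7, 48.1, 154.0]
eef_rot: [-3.142, 0.002, -3.061]
wrist_force: [0.3, 0.4, 0.1]
finger_gap: 55.5
gripper_force: 0.0
```

Emit:
step_arm --rows '[{"slide":[0.2,0.9,0],"twist":0.2,"fingers":-0.3},{"slide":[0.1,0.9,0],"twist":0.2,"fingers":-0.3},{"slide":[0,0.9,0],"twist":0.2,"fingers":-0.3},{"slide":[0,0.9,0],"twist":0.2,"fingers":-0.4},{"slide":[0,0.9,0],"twist":0.1,"fingers":-0.4}]'

```text
t: 23.68
eef_pos: [454.5, 182.5, 154.0]
eef_rot: [3.141, 0.002, 3.064]
wrist_force: [0.1, -0.0, 0.1]
finger_gap: 59.8
gripper_force: 0.0
```

```bash
python3 -c "
from h import *
togo(416.1,285.5,100,np.pi-.08)
t=np.mean([shot('top').astype(float) for _ in range(3)],0);s=shot('scene')
t=np.clip(t*1.6,0,255).astype(np.uint8)
cv2.imwrite('pics/c6.png',np.vstack([np.hstack([crop(t,315,180,60,45,7),crop(t,210,215,55,45,7)]),cv2.resize(crop(s,325,145,75,50,5),(805,280))]))
"
```

```text
slide units total [1.542 3.324 1.801] twist 0.015 pos [454.5 182.5 154. ] 3.0643 gap 59.8 F [ 0.1 -0.   0.1] q6 0.3 t 23.68
```

View pics/c6.png

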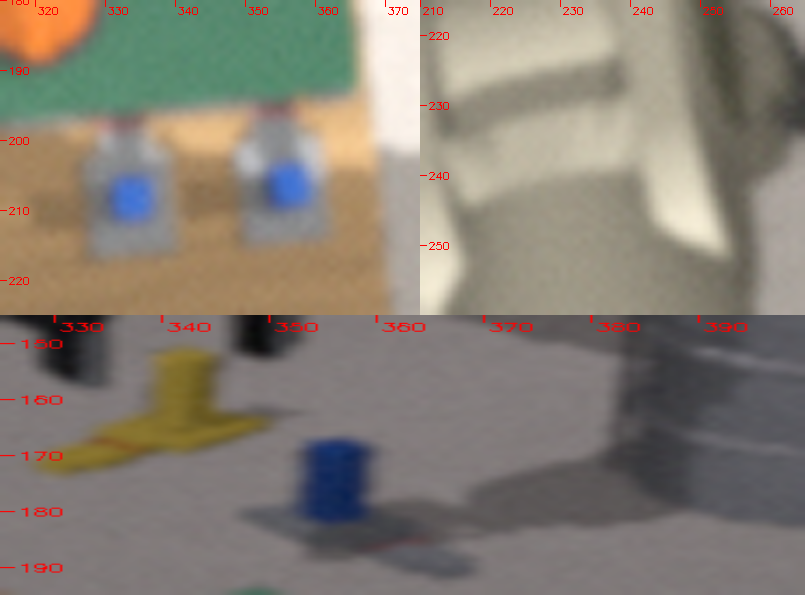

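C and B lines both show at the housing front, (331,197.5) and (353.5,195.3). A still stands at scene (356,175). Now A.

Emit:
step_arm --rows '[{"slide":[0.38,0.83,0],"twist":0,"fingers":-0.4},{"slide":[0.38,0.83,0],"twist":0,"fingers":-0.4},{"slide":[0.38,0.83,0.3],"twist":0,"fingers":-0.4},{"slide":[0.38,0.83,0.7],"twist":0,"fingers":-0.4},{"slide":[0,0,0.7],"twist":0,"fingers":-0.4}]'

```text
t: 24.5
eef_pos: [416.4, 284.8, 101.8]
eef_rot: [3.141, 0.001, 3.066]
wrist_force: [0.2, 0.3, -0.0]
finger_gap: 60.0
gripper_force: 0.0
```

```bash
python3 -c "
from h import *
togo(416.1,285.5,17,np.pi-.08)
s=shot('scene')
g=s.astype(int); m=((g[:,:,0]>60)&(g[:,:,0]>g[:,:,2]*1.8)&(g[:,:,0]>g[:,:,1]*1.4)); m[:, :340]=0;m[:,372:]=0;m[:155]=0;m[195:]=0
ys,xs=np.nonzero(m);print(len(xs),xs.min(),xs.max(),ys.min(),ys.max())
for z in(7,60):print(z,proj('scene',[416.1,285.5,z]))
for l in (-75,0,40):print(proj('scene',[416.1+l,285.5-.08*l,6]))
print(unproj('top',235.6,241.8,33),[proj('top',[*gap(i,0),16]) for i in(0,3)])
"
```

```text
slide units total [0.011 0.021 2.828] twist 0.027 pos [416.4 284.8 101.8] 3.0663 gap 60.0 F [ 0.2  0.3 -0. ] q6 0.52 t 24.5
72 353 358 168 181
7 [354.49088095 180.89887432]
60 [355.02987941 167.93310126]
[342.60130159 172.65324898]
[354.48088241 181.13939247]
[361.13485243 185.89263632]
[415.42845778 278.06654048  33.        ] [array([353.87322627, 195.4391876 ]), array([288.2259747 , 201.28310952])]
```

Emit:
step_arm --rows '[{"slide":[0,0.02,0.6],"twist":0,"fingers":-0.4},{"slide":[0,0,0.8],"twist":0,"fingers":-0.4},{"slide":[0,0,0.8],"twist":0,"fingers":-0.4},{"slide":[0,0,0.5],"twist":0,"fingers":-0.4},{"slide":[0,0,0.1],"twist":0,"fingers":0}]'

```text
t: 25.18
eef_pos: [416.3, 284.1, 17.3]
eef_rot: [-3.141, -0.001, 3.064]
wrist_force: [-0.9, -1.1, -0.9]
finger_gap: 43.7
gripper_force: 0.0
```

Emit:
step_arm --rows '[{"slide":[0,0,0],"twist":0,"fingers":1},{"slide":[0,0,0],"twist":0,"fingers":1},{"slide":[0,0,0],"twist":0,"fingers":1},{"slide":[0,0,0],"twist":0,"fingers":1},{"slide":[0,0,0],"twist":0,"fingers":1}]' --newtons 60

```text
t: 25.8
eef_pos: [417.4, 285.3, 18.7]
eef_rot: [3.141, 0.002, 3.065]
wrist_force: [0.3, -1.1, 6.1]
finger_gap: 17.1
gripper_force: 59.4
```

Emit:
step_arm --rows '[{"slide":[0,0,-0.5],"twist":0,"fingers":1},{"slide":[0,0,-0.8],"twist":0,"fingers":1},{"slide":[0,-0.7,0],"twist":-0.3,"fingers":1},{"slide":[0,-0.7,0],"twist":-0.3,"fingers":1},{"slide":[0,-0.7,0],"twist":-0.3,"fingers":1}]'

```text
t: 26.42
eef_pos: [414.6, 221.5, 57.2]
eef_rot: [3.141, -0.0, -3.059]
wrist_force: [-0.2, -0.3, -2.2]
finger_gap: 17.5
gripper_force: 58.8
```

```bash
python3 -c "
from h import *
print(sense()['gripper_force']);togo(*gap(3,-90),56,np.pi+YAW)
"
```

```text
58.756306171417236
slide units total [-1.217 -4.323  0.042] twist 0.027 pos [414.6 221.5  57.2] -3.0589 gap 17.5 F [-0.2 -0.3 -2.2] q6 0.24 t 26.43
```

Emit:
step_arm --rows '[{"slide":[-0.24,-0.87,0],"twist":0,"fingers":1},{"slide":[-0.24,-0.87,0],"twist":0,"fingers":1},{"slide":[-0.24,-0.87,0],"twist":0,"fingers":1},{"slide":[-0.24,-0.87,0],"twist":0,"fingers":1},{"slide":[-0.24,-0.87,0],"twist":0,"fingers":1}]'

```text
t: 27.05
eef_pos: [461.4, 94.0, 57.2]
eef_rot: [3.141, -0.0, -3.061]
wrist_force: [0.6, 1.2, -2.2]
finger_gap: 17.1
gripper_force: 58.7
```

Emit:
step_arm --rows '[{"slide":[0,0,0.5],"twist":0,"fingers":1},{"slide":[0,0,0.37],"twist":0,"fingers":1},{"slide":[0,0,0],"twist":0,"fingers":1}]'

```text
t: 27.42
eef_pos: [460.1, 95.0, 29.9]
eef_rot: [3.141, -0.002, -3.061]
wrist_force: [0.9, -0.1, -1.5]
finger_gap: 17.3
gripper_force: 58.9
```

```bash
python3 -c "
from h import *
print(sense()['gripper_force']);togo(*gap(3,-39.5),31,np.pi+YAW)
"
```

```text
58.9469039440155
slide units total [-1.737e+00 -1.000e-03 -3.800e-02] twist 0.016 pos [460.1  95.   29.9] -3.0608 gap 17.3 F [ 0.9 -0.1 -1.5] q6 -0.05 t 27.43
```

Emit:
step_arm --rows '[{"slide":[0,0,-0.05],"twist":0,"fingers":1},{"slide":[-0.35,0,0],"twist":0,"fingers":1},{"slide":[-0.35,0,0],"twist":0,"fingers":1},{"slide":[-0.35,0,0],"twist":0,"fingers":1},{"slide":[-0.3,0,0],"twist":0,"fingers":1}]'

```text
t: 28.05
eef_pos: [502.9, 98.2, 32.1]
eef_rot: [3.141, 0.0, -3.061]
wrist_force: [0.1, -0.0, -1.8]
finger_gap: 17.1
gripper_force: 58.9
```

Emit:
step_arm --rows '[{"slide":[-0.25,0,0],"twist":0,"fingers":1},{"slide":[-0.13,0,0],"twist":0,"fingers":1},{"slide":[0,0,0],"twist":0,"fingers":1}]'

```text
t: 28.42
eef_pos: [513.2, 99.0, 32.0]
eef_rot: [3.142, -0.0, -3.061]
wrist_force: [-0.6, 0.1, -1.9]
finger_gap: 17.1
gripper_force: 58.9
```

```bash
python3 -c "
from h import *
print(sense()['gripper_force']);togo(*gap(3,-39.5),29,np.pi+YAW)
"
```

```text
58.94614398479462
slide units total [0.038 0.01  0.1  ] twist 0.014 pos [513.2  99.   32. ] -3.0612 gap 17.1 F [-0.6  0.1 -1.9] q6 -0.04 t 28.43
```

Emit:
step_arm --rows '[{"slide":[0.03,0,0.05],"twist":0,"fingers":1},{"slide":[0,0,0.05],"twist":0,"fingers":1},{"slide":[0,0,0],"twist":0,"fingers":1},{"slide":[0,0,0],"twist":0,"fingers":0.2},{"slide":[0,0,0],"twist":0,"fingers":0.2}]'

```text
t: 29.05
eef_pos: [512.6, 98.9, 29.4]
eef_rot: [3.142, 0.001, -3.061]
wrist_force: [0.0, 0.9, -0.0]
finger_gap: 33.8
gripper_force: 0.0
```

Emit:
step_arm --rows '[{"slide":[0,0,-0.5],"twist":0,"fingers":0.2},{"slide":[0,0,-1],"twist":0,"fingers":0.2},{"slide":[0,0,-1],"twist":0,"fingers":0},{"slide":[0.5,-0.5,-1],"twist":0,"fingers":0},{"slide":[0.8,-0.8,-0.8],"twist":0,"fingers":0}]'

```text
t: 29.68
eef_pos: [477.2, 56.8, 160.6]
eef_rot: [-3.141, 0.003, -3.06]
wrist_force: [0.3, -0.4, 0.3]
finger_gap: 42.7
gripper_force: 0.0
```

Emit:
step_arm --rows '[{"slide":[0.8,-0.8,0],"twist":0,"fingers":0},{"slide":[0.8,-0.8,0],"twist":0,"fingers":0},{"slide":[0.5,-0.8,0],"twist":0,"fingers":0},{"slide":[0,-0.8,0],"twist":0,"fingers":0},{"slide":[0,-0.8,0],"twist":0,"fingers":0}]'

```text
t: 30.3
eef_pos: [423.5, -68.7, 159.5]
eef_rot: [-3.141, 0.002, -3.061]
wrist_force: [1.3, -0.5, 0.9]
finger_gap: 42.6
gripper_force: 0.0
```

```bash
python3 -c "
from h import *
togo(615.5,-5.6,170,np.pi+YAW)
t=np.mean([shot('top').astype(float) for _ in range(5)],0)
t=np.clip(t*1.6,0,255).astype(np.uint8)
cv2.imwrite('pics/c7.png',crop(t,270,160,100,75,8))
for i in range(4):print(i,proj('top',[*gap(i,0),16]).round(1),proj('top',[*gap(i,0),75]).round(1),proj('top',[*gap(i,-40),70]).round(1),proj('top',[*gap(i,-65),16]).round(1))
"
```

```text
slide units total [-6.548  1.582 -0.35 ] twist 0.013 pos [423.5 -68.7 159.5] -3.0613 gap 42.6 F [ 1.3 -0.5  0.9] q6 -0.43 t 30.3
0 [353.9 195.4] [355.  193.6] [356.1 205.8] [355.7 214.4]
1 [332.  197.4] [332.3 195.6] [333.4 207.8] [333.7 216.3]
2 [310.1 199.3] [309.6 197.6] [310.7 209.9] [311.8 218.3]
3 [288.2 201.3] [286.8 199.7] [287.9 211.9] [289.8 220.2]
```

View pics/c7.png

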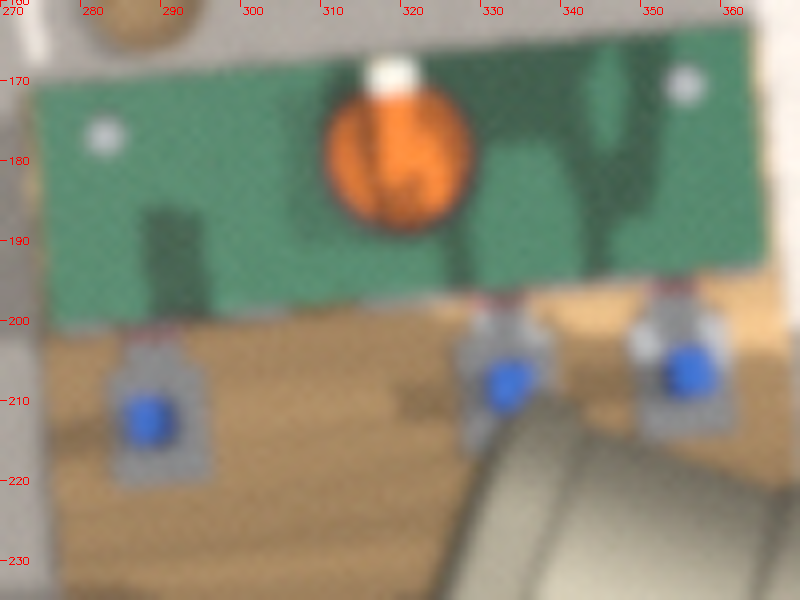

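All three blades are in: red lines at (288.2,201.6), (331.5,197.7), (353.5,195.5), matching the predicted mouths to within a pixel. Now clamp.

Emit:
step_arm --rows '[{"slide":[-0.9,0.23,-0.3],"twist":0,"fingers":-0.2},{"slide":[-0.95,0.23,-0.2],"twist":0,"fingers":-0.2},{"slide":[-0.95,0.23,0],"twist":0,"fingers":-0.2},{"slide":[-0.95,0.23,0],"twist":0,"fingers":-0.2},{"slide":[-0.95,0.23,0],"twist":0,"fingers":-0.2}]'

```text
t: 31.18
eef_pos: [561.7, -20.4, 173.3]
eef_rot: [3.141, -0.0, -3.06]
wrist_force: [-0.3, -0.3, 0.3]
finger_gap: 51.3
gripper_force: 0.0
```

Emit:
step_arm --rows '[{"slide":[-0.95,0.23,0],"twist":0,"fingers":-0.2},{"slide":[-0.8,0.2,0],"twist":0,"fingers":-0.2},{"slide":[0,0,0],"twist":0,"fingers":-0.2}]'

```text
t: 31.55
eef_pos: [613.2, -3.3, 172.7]
eef_rot: [3.141, -0.0, -3.059]
wrist_force: [-1.0, 0.2, -0.3]
finger_gap: 51.0
gripper_force: 0.0
```

```bash
python3 -c "
from h import *
togo(616.5,-5.4,107,np.pi+YAW)
"
```

```text
slide units total [-0.104 -0.078  2.188] twist 0.028 pos [613.2  -3.3 172.7] -3.0587 gap 51.0 F [-1.   0.2 -0.3] q6 -0.22 t 31.55
```

Emit:
step_arm --rows '[{"slide":[-0.1,-0.08,0.7],"twist":0,"fingers":-0.2},{"slide":[0,0,0.7],"twist":0,"fingers":-0.2},{"slide":[0,0,0.5],"twist":0,"fingers":-0.2},{"slide":[0,0,0.26],"twist":0,"fingers":-0.2},{"slide":[0,0,0],"twist":0,"fingers":0}]'

```text
t: 32.17
eef_pos: [615.0, -7.0, 108.0]
eef_rot: [3.141, -0.001, -3.061]
wrist_force: [-0.2, -0.5, -0.2]
finger_gap: 42.6
gripper_force: 0.0
```

Emit:
step_arm --rows '[{"slide":[0,0,0],"twist":0,"fingers":1},{"slide":[0,0,0],"twist":0,"fingers":1},{"slide":[0,0,0],"twist":0,"fingers":1},{"slide":[0,0,0],"twist":0,"fingers":1},{"slide":[0,0,0],"twist":0,"fingers":1}]' --newtons 90

```text
t: 32.8
eef_pos: [616.0, -5.5, 109.6]
eef_rot: [3.139, 0.002, -3.06]
wrist_force: [-1.8, 6.1, 2.2]
finger_gap: 14.5
gripper_force: 89.0
```

Emit:
step_arm --rows '[{"slide":[0,0,0],"twist":0.7,"fingers":1},{"slide":[0,0,0],"twist":0.8,"fingers":1},{"slide":[0,0,0],"twist":0.8,"fingers":1},{"slide":[0,0,0],"twist":0.8,"fingers":1},{"slide":[0,0,0],"twist":0.8,"fingers":1}]'

```text
t: 33.42
eef_pos: [616.1, -5.1, 109.6]
eef_rot: [3.138, -0.0, 2.539]
wrist_force: [-1.4, 7.3, 3.7]
finger_gap: 14.2
gripper_force: 88.9
```

```bash
python3 -c "
from h import *
s=sense();print(s['torque'],s['gripper_force']);togo(616.5,-5.4,107,np.pi+.085-1)
"
```

```text
[1.10481921 0.17959734 0.1781364 ] 88.93144726753235
slide units total [-0.018  0.001  0.086] twist 1.788 pos [616.1  -5.1 109.6] 2.5387 gap 14.2 F [-1.4  7.3  3.7] q6 0.46 t 33.42
```

Emit:
step_arm --rows '[{"slide":[0,0,0],"twist":0.6,"fingers":1},{"slide":[0,0,0],"twist":0.6,"fingers":1},{"slide":[0,0,0],"twist":0.3,"fingers":1},{"slide":[0,0,0],"twist":0.3,"fingers":1}]'

```text
t: 33.92
eef_pos: [616.2, -5.0, 109.6]
eef_rot: [3.138, -0.002, 2.228]
wrist_force: [-0.1, 7.7, 2.5]
finger_gap: 14.4
gripper_force: 88.9
```

```bash
python3 -c "
from h import *
s=sense();print(s['torque'],s['gripper_force']);togo(616.5,-5.4,107,np.pi+.085-1)
"
```

```text
[1.1726933  0.11813506 0.15300141] 88.87371897697449
slide units total [-0.018 -0.001  0.086] twist 0.005 pos [616.2  -5.  109.6] 2.2275 gap 14.4 F [-0.1  7.7  2.5] q6 0.77 t 33.92
```

Emit:
step_arm --rows '[{"slide":[0,0,0],"twist":0.3,"fingers":1},{"slide":[0,0,0],"twist":0.3,"fingers":1}]' --newtons 110

```text
t: 34.17
eef_pos: [616.2, -4.9, 109.6]
eef_rot: [3.138, -0.002, 2.125]
wrist_force: [0.2, 7.0, 3.2]
finger_gap: 13.9
gripper_force: 109.8
```

```bash
python3 -c "
from h import *
s=sense();print(s['torque'],s['gripper_force']);togo(616.5,-5.4,107,np.pi+.085-1)
"
```

```text
[1.19592196 0.17343776 1.06134448] 109.83598351478577
slide units total [-0.018 -0.001  0.088] twist -0.585 pos [616.2  -4.9 109.6] 2.1245 gap 13.9 F [0.2 7.  3.2] q6 0.88 t 34.17
```

Emit:
step_arm --rows '[{"slide":[0,0,0],"twist":0.3,"fingers":1},{"slide":[0,0,0],"twist":0.3,"fingers":1}]' --newtons 120

```text
t: 34.42
eef_pos: [616.3, -4.9, 109.7]
eef_rot: [3.138, -0.002, 2.022]
wrist_force: [1.0, 6.2, 3.7]
finger_gap: 13.8
gripper_force: 120.7
```

```bash
python3 -c "
from h import *
s=sense();print(s['torque'],s['gripper_force']);togo(616.5,-5.4,107,np.pi+.085-1)
"
```

```text
[1.08657939 0.10273688 2.02267524] 120.65001333858618
slide units total [-0.018 -0.002  0.09 ] twist -1.172 pos [616.3  -4.9 109.7] 2.0221 gap 13.8 F [1.  6.2 3.7] q6 0.98 t 34.42
```

Emit:
step_arm --rows '[{"slide":[0,0,0],"twist":0.3,"fingers":1},{"slide":[0,0,0],"twist":0,"fingers":1}]'

```text
t: 34.67
eef_pos: [616.4, -4.9, 109.7]
eef_rot: [3.138, -0.002, 1.972]
wrist_force: [-0.1, 7.0, 2.9]
finger_gap: 14.2
gripper_force: 122.5
```

```bash
python3 -c "
from h import *
s=sense();print(s['torque'],s['gripper_force']);togo(616.5,-5.4,107,np.pi+.085-1)
"
```

```text
[1.01648186 0.15259342 2.2677519 ] 122.51589989391505
slide units total [-0.018 -0.003  0.091] twist -1.458 pos [616.4  -4.9 109.7] 1.9721 gap 14.2 F [-0.1  7.   2.9] q6 1.03 t 34.67
```

Emit:
step_arm --rows '[{"slide":[0,0,0],"twist":0.3,"fingers":1},{"slide":[0,0,0],"twist":0.2,"fingers":1},{"slide":[0,0,0],"twist":0,"fingers":1}]'

```text
t: 35.05
eef_pos: [616.4, -4.8, 109.7]
eef_rot: [3.138, -0.002, 1.887]
wrist_force: [-0.5, 5.3, 3.7]
finger_gap: 13.9
gripper_force: 132.6
```

```bash
python3 -c "
from h import *
s=sense();print(s['torque'],s['gripper_force']);togo(616.5,-5.4,107,np.pi+.085-1)
"
```

```text
[0.93777747 0.12067035 3.07408822] 132.63396467780694
slide units total [-0.02  -0.002  0.091] twist -1.947 pos [616.4  -4.8 109.7] 1.8868 gap 13.9 F [-0.5  5.3  3.7] q6 1.12 t 35.05
```

Emit:
step_arm --rows '[{"slide":[0,0,0],"twist":0,"fingers":-0.2},{"slide":[0,0,0],"twist":0,"fingers":-0.2},{"slide":[0,0,0],"twist":0,"fingers":-0.2},{"slide":[0,0,-0.6],"twist":0,"fingers":-0.2},{"slide":[0,0,-1],"twist":0,"fingers":-0.2}]' --newtons 40

```text
t: 35.67
eef_pos: [614.4, -7.4, 155.4]
eef_rot: [-3.138, -0.001, 1.877]
wrist_force: [1.2, -1.0, 0.3]
finger_gap: 51.2
gripper_force: 0.0
```

Emit:
step_arm --rows '[{"slide":[0,0,-1],"twist":0,"fingers":-0.2},{"slide":[0,0,-1],"twist":0,"fingers":-0.2},{"slide":[0.6,-0.9,-1],"twist":0,"fingers":-0.2},{"slide":[0.6,-0.9,0],"twist":0,"fingers":-0.2},{"slide":[0.6,-0.9,0],"twist":0,"fingers":-0.2}]'

```text
t: 36.3
eef_pos: [521.2, 19.6, 246.8]
eef_rot: [3.141, 0.0, 1.877]
wrist_force: [0.4, 0.5, 0.3]
finger_gap: 51.3
gripper_force: 0.0
```

Emit:
step_arm --rows '[{"slide":[0.6,-0.9,0],"twist":0,"fingers":-0.2},{"slide":[0.6,-0.9,0],"twist":0,"fingers":-0.2},{"slide":[0.8,-0.6,0],"twist":0,"fingers":-0.2},{"slide":[0.8,-0.6,0],"twist":0,"fingers":-0.2},{"slide":[0.8,-0.6,0],"twist":0,"fingers":-0.2}]'

```text
t: 36.92
eef_pos: [385.4, 90.2, 246.4]
eef_rot: [3.142, -0.0, 1.877]
wrist_force: [-0.5, -0.8, -0.2]
finger_gap: 51.4
gripper_force: 0.0
```

```bash
python3 -c "
from h import *
t=np.mean([shot('top').astype(float) for _ in range(5)],0)
t=np.clip(t*1.6,0,255).astype(np.uint8)
cv2.imwrite('pics/c8.png',crop(t,270,160,100,75,8))
"
```

```text
(no output)
```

View pics/c8.png

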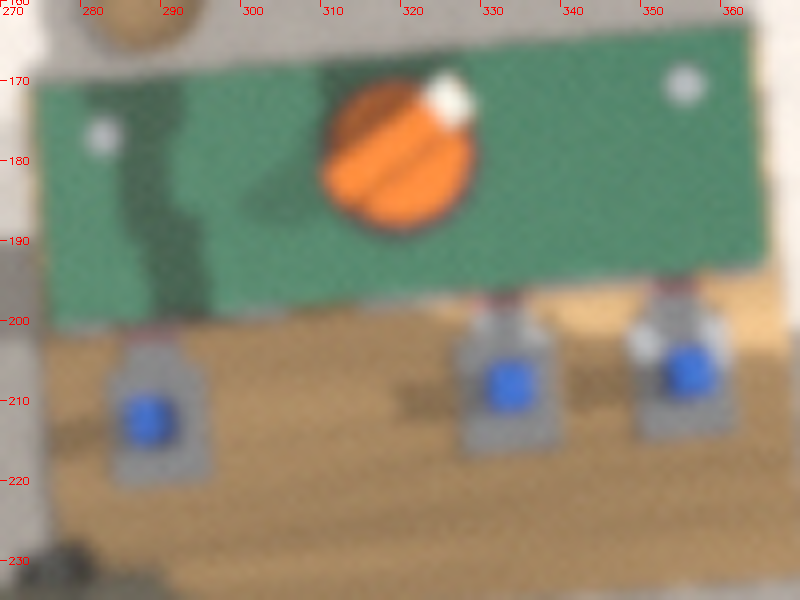

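Lines remain at the face, (288,201.5), (332,197.5) and (354,195.5). The mark at (325,172.5) puts the sleeve at about 1.0 rad, biting. Handing in.

```bash
python3 -c "
from cell import *
print(job_done())"
```

```text
the job is handed in; nothing more can be done
None
```

I handed the job in with all three blades in gaps of their own and clamped; the hand-in gave no verdict. The red lines were at the front face to within about a pixel (3–4 mm) in the last picture, and the sleeve was at about 1.0 rad. I turned it on until it resisted at about 3 N m, but I had no reading of the jaw force on each blade.

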